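# Fetch the saddle block from the sprung-flap bin and press it onto the stud base

## Task

Take the wooden saddle block out of the blue bin, holding the bin's clear spring flap up with your hand while you reach in, and let the flap close again afterwards. Press the block, cork saddle upwards, squarely onto the two brass studs of the steel base until it is fully home on the plate, then let go. Do not shift the mallet, the tuning slide or the mouthpiece.

Things in the scene. Friction and masses are not known exactly. Their poses are not given: they have to be found in the camera images.
- parts_bin: Blue open-topped parts bin, fixed to the bench, 180 (x) x 250 (y) x 72 mm high, walls and floor 5 mm. Origin: centre of its underside. Its -x side is the front, with the flap's lip, and looks to the robot's right (yaw 1.1 to 1.6 rad). The front wall is only 45 mm high, which leaves a 27 mm gap under the closed flap.
- flap (a joint): Hinge of the bin's clear 3 mm flap, in rad: 0 = shut (level on the bin's rim), grows as the front edge rises, stop at 1.9. No latch: a spring and its weight (90 g) shut it from any angle within about half a second; raising it takes about 1 N at the front lip. It is the bin's only cover and spans its full width.
- flap_hinge (a point): Middle of the flap's hinge line, at the top of the bin's rear wall: 90 mm behind (+x of) the bin's origin, 72 mm high. The line runs along the bin's y axis.
- flap_lip (a point): Middle of the upper edge of the flap's yellow lip, 250 mm wide. The clear panel runs from the hinge to 100 mm in front of the bin's origin; there the lip flares up and outwards at 45 degrees for 36 mm. Shut, this point is 125 mm in front of the bin's origin, 98 mm high. Fingertips pointing forwards and down can go under the lip from the front and lift it.
- saddle_block: Wooden block, about 150 g, 90 (x) x 40 (y) x 56 mm high, standing upright on the bin's floor, seen through the flap, its x within 0.2 rad of the bin's. Origin: centre of its underside. Its top 14 mm are two rails along the long sides with a cork-lined channel between; below are two square sockets 20 mm wide, 16 mm deep, at x = +25 and -25 mm. Same either way round.
- stud_base: Dark steel plate fixed to the bench, 150 (x) x 90 (y) x 18 mm high. Origin: centre of its underside. At x = +25 and -25 mm two brass studs, 17 mm in diameter, tapering to 11 mm, stand 12 mm above its top. A steel spring clip, 26 mm wide and 30 mm high, stands at each end of the block's place.
- base_seat (a point): Centre of the stud base's top face, between the studs, 18 mm above the bench. Fully home, the block's origin is here, its x along the base's x either way round. Going down it pushes each clip aside by 2 mm and would stay stuck on them: it must be pressed, with about 5 to 15 N.
- mallet: Bystander: hammer lying on the bench, handle along its x, origin at the centre of its underside.
- tuning_slide: Bystander: U-shaped brass tube, 120 x 65 x 17 mm, lying on the bench, origin at the centre of its underside.
- mouthpiece: Bystander: brass trumpet mouthpiece standing on its cup, 80 mm high, 27 mm across, origin at the centre of its underside.
Mind the look-alikes: they are no part of the job. There is more than one size of the stud_base; the job needs the smallest.

How it is judged (in metres and radians):
On the way, in this order (a step that is already met when the one before it is completed fails the run):
1. with the flap held open, the fingers take hold of the block in the bin (value of joint flap above 0.5 rad and contact force between the fingers and saddle_block above 0.5 N and z of saddle_block in the frame of parts_bin below 0.04 m), for 0.05 s.
2. the block is lifted out over the bin's rim (height (world z) of saddle_block above 0.09 m), for 0.1 s.
At the end, for the whole second after the job is handed in: The block sits on the studs with its underside within 2.5 mm of the base plate's top, its centre within 5 mm of the base's centre, its long axis within 0.12 rad of the base's, upright within 0.05 rad and at rest; the flap is shut (under 0.06 rad) (horizontal distance between saddle_block and stud_base below 0.005 m and z of saddle_block in the frame of stud_base between 0.015 and 0.0205 m and angle between saddle_block's own z axis and vertical below 0.05 rad and angle between the x axis of saddle_block and the x axis of stud_base, either way round below 0.12 rad and value of joint flap below 0.06 rad and linear speed of saddle_block below 0.02 m/s); the robot touches nothing.
It fails at once if the mallet is shifted by more than 40 mm (distance of mallet from where it was at the start of the episode above 0.04 m).
It fails at once if the tuning slide is shifted by more than 40 mm (distance of tuning_slide from where it was at the start of the episode above 0.04 m).
It fails at once if the mouthpiece is shifted by more than 40 mm (distance of mouthpiece from where it was at the start of the episode above 0.04 m).
It also fails if it takes over 72 s, if anything falls off the work surface, if the arm or the gripper's body presses on something with over 40 N, if the wrist force passes 120 N, or if a joint passes its speed limit or range.

## Robot

A 6-joint arm with a two-finger parallel gripper is mounted at the origin on the work surface. World frame = base frame: x ahead of the robot, y to its left, z up, the work surface at z = 0. Lengths are in mm, angles in degrees, forces in N, time in s.
With the tool pointing down it reaches from about 300 to 850 mm from the base axis. Payload 4.2 kg.
Tool frame: the origin (TCP) lies on the centre line of the jaws, within the pads' length; the fingertips stand 14 mm ahead of it and the grasp point (between the pads) lies 5 mm behind it (env.finger_overhang is the z of the fingertips in the tool frame, in mm); z points along the fingers, y is the line along which they close (so a half turn about z gives the same grasp; the last joint's range is limited). The gripper opens to 91 mm and grips with 3 to 60 N. Pads are 32 mm wide; open, the fingers measure 118 mm over their backs; the gripper's body (76 mm by 178 mm) begins 60 mm behind the grasp point.
Start: joints at [69.385, 18.312, 89.639, -0, 72.044, -1.146], TCP at [191.649, 542.137, 227.976] pointing down, gripper open.
Joint ranges: [-177.97, 177.97], [-48.28, 115.42], [12.27, 149.76], [-77.06, 257.06], [2.81, 150.46], [-146.56, 146.56]. Speed limits (degrees/s): [147.25, 147.25, 180, 180, 180, 180].

## Interface

Orientations are given as [roll, pitch, yaw] about the fixed x, y, z axes, in that order (R = Rz(yaw) Ry(pitch) Rx(roll)).
In Python, from workcell import sensors, viewer, env gives the robot as it stands. The module is installed in compiled form; this text tells all that it offers.
- The arm moves only by the tool step_arm, never from a script. Its argument "plan" is one flat list of numbers, 6 for each row, row after row: the shift along the tool's x, y, z in cm, then the turn, a rotation vector about the tool's x, y, z in rad. In form: [x, y, z, wx, wy, wz, x, y, z, wx, wy, wz, ...]. A call has 1 to 5 rows; each row shifts and turns the commanded pose from where the row before left it, along the tool's axes as they then stand; what a row does not reach is not made up. A row lasts 1/12 s, in which the tool goes at most 41.7 mm and 7.16 degrees, less where a joint would pass 70% of its speed; a pose out of reach is approached as far as the arm can. A call is refused whole if a number of a shift passes 4.17 or a number of a turn 0.125, either way. A call with a gripper value outside its range is refused whole. "hand" is the finger opening in cm, from 0 to 9.12, set as the call begins (left out, the last holds). The fingers move at their own pace and stop on an object; "newtons" is the grip in N (left out, the last holds). Time passes only in rows, so rows that do not move let the fingers close. It gives the time, the measured TCP pose, the force, the opening and the grip force at its end, in the units of the state.
- sensors.state(): the state, without advancing time (a new reading comes with each control period).
- viewer.grab_frame(name): name is "scene" or "top" or "wrist"; returns a dict with "img" (400x640x3 uint8, red, green, blue), "fx", "fy", "cx", "cy" (pixels), "position" and "attitude" of the camera in the world. Camera axes: x right, y down, z forward; pixel columns grow to the right and rows downward; lengths in mm; the calibration is good to about 2 mm. A picture is of the moment at which its call begins. There is no depth.
- env.job_done(): hands the job in; it is judged then, once.
Trained networks look in a picture, given as the dict that the camera call returned (one of the last four; its "shot" number tells which), for a name from the list of things; names that differ only in an ending like _2 or _b are one class to them, and where a whole thing is asked for, a point or a joint stands for the part that bears it (a point fixed in the world has none). Each returns a list of dicts, best first, with "score" (0 to 1); they miss things now and then, are a little off and sometimes report something else, mostly with a low value. They report only what shows in the picture. A call takes as long as a camera call. They do not tell look-alikes from the thing itself.
- viewer.boxes_of(name, picture): "location" ([column, row] in pixels, amid what is visible of it).
- viewer.pinpoint(name, picture): "location" ([column, row] in pixels: a listed point, or the origin of a listed thing).
The state is a dict: "time_s": time; "qpos": joint angles; "qvel": joint speeds; "effort": joint torques, N m; "ee_pos": TCP position; "ee_rot": TCP orientation; "force": force on the tool from outside, world axes, zero at the start; "torque": the same for the moment, N m; "gripper_width": finger opening in mm; "gripper_force": force on a finger pad.
Only numpy, scipy, OpenCV 4.12 (cv2) and the standard library are available. Lean on these libraries where they do the work, as an engineer would, in place of code of your own. Each camera call takes 0.05 s, during which the arm holds its last target. There are 200 camera calls.

## Working session

There is one attempt and no reset: what is moved stays moved. The work goes in short steps, Python scripts to look and compute and a tool call to move; the robot and the scene stay as the last step left them, time stands still between calls to the robot, and variables do not carry over. Pictures are saved under pics/ and viewed, at most 10 in all, crops included, and the job is handed in when it is done.

Besides the shell and the picture viewer there is one more tool, called after "Call:" as name(argument=value, ...) on one line, values as JSON. step_arm: Moves the arm, as the interface text tells. Its arguments: {"type":"object","properties":{"plan":{"type":"array","items":{"type":"number"}},"hand":{"type":"number"},"newtons":{"type":"number"}},"required":["plan"]}

```bash
mkdir -p pics
cat > h.py <<'E'
import numpy as np, cv2
from scipy.spatial.transform import Rotation as R
from workcell import sensors, viewer, env
def grab(n,save=None):
    f=viewer.grab_frame(n)
    if save: cv2.imwrite(f'pics/{save}.png',f['img'][:,:,::-1])
    return f
def rot(f):
    a=np.array(f['attitude'],float)
    if a.shape==(3,3): return a
    return R.from_euler('xyz',a,degrees=True).as_matrix()
def ray(f,px):
    d=np.array([(px[0]-f['cx'])/f['fx'],(px[1]-f['cy'])/f['fy'],1.])
    return np.array(f['position'],float), rot(f)@d
def onz(f,px,z):
    p,d=ray(f,px); return p+d*(z-p[2])/d[2]
def proj(f,P):
    c=rot(f).T@(np.array(P,float)-np.array(f['position'],float))
    return np.array([f['cx']+f['fx']*c[0]/c[2], f['cy']+f['fy']*c[1]/c[2]])
E
python3 - <<'E'
from h import *
print(sensors.state(), env.finger_overhang)
fs={n:grab(n,n+'0') for n in('scene','top')}
for n,f in fs.items():
    print(n,f['position'],f['attitude'],f['fx'],f['cx'],f['cy'])
    for t,z in (('parts_bin',0),('flap_hinge',72),('flap_lip',98),('saddle_block',5),('stud_base',0),('base_seat',18),('mallet',0),('tuning_slide',0),('mouthpiece',0)):
        for r in viewer.pinpoint(t,f)[:4]:
            print(n,t,round(r['score'],2),np.round(r['location'],1),np.round(onz(f,r['location'],z)))
E
```

```text
{'time_s': 0.0, 'qpos': array([ 6.93847681e+01,  1.83516113e+01,  8.97070905e+01, -1.12961897e-03,
        7.20436536e+01, -1.14621854e+00]), 'qvel': array([-0.04600006, -0.00191051, -0.0778015 , -0.01285611,  0.01642543,
        0.01338239]), 'effort': array([-6.62474577e-04, -4.12459087e+01, -2.31974941e+01,  7.27334619e-02,
        4.55583993e-02, -1.76992999e-04]), 'ee_pos': array([191.48235978, 541.66456399, 227.11592277]), 'ee_rot': array([-1.79897644e+02, -9.73753791e-04,  1.60531335e+02]), 'force': array([-0.44848392,  0.17622642, -0.78590196]), 'torque': array([ 0.01402702,  0.07419301, -0.02523061]), 'gripper_force': 0.0, 'gripper_width': 90.87805308558049} 14.0
scene [1481.79002569  -37.09841351  980.80564744] [-1.34516377e+02 -2.21083978e-02  9.06188356e+01] 381.30008162761794 320.00264413063735 200.36824419316983
scene parts_bin 0.86 [404.3 220.7] [582. 247.   0.]
scene flap_hinge 0.77 [436.  207.2] [586. 341.  72.]
scene flap_lip 0.95 [372.3 198.1] [571. 127.  98.]
scene stud_base 0.87 [287.7 192.4] [ 443. -169.    0.]
scene stud_base 0.74 [232.8 186.9] [ 415. -380.   -
[... 510 characters left out ...]
61  -36.53088022 1535.45858654] [-177.28936359   -0.30108134  -90.73930036] 452.95300345495406 315.082832049579 198.21282466148207
top parts_bin 0.67 [229.6 196.1] [589. 244.   0.]
top flap_hinge 0.86 [198.4 200.1] [573. 332.  72.]
top flap_lip 0.9 [264.7 196.2] [581. 115.  98.]
top stud_base 0.81 [349.  230.7] [ 466. -159.    0.]
top stud_base 0.72 [412.5 245.7] [ 413. -373.    0.]
top stud_base 0.69 [480.3 204.5] [ 549. -607.    0.]
top base_seat 0.84 [482.6 204.4] [ 549. -608.   18.]
top base_seat 0.79 [415.3 249.2] [ 402. -378.   18.]
top base_seat 0.73 [347.1 234.7] [ 453. -151.   18.]
top mallet 0.85 [147.8 249.9] [411. 520.   0.]
top tuning_slide 0.52 [391.3 183.7] [ 624. -305.    0.]
```

Run:
```python
import cv2,numpy as np
a=cv2.imread('pics/scene0.png'); b=cv2.imread('pics/top0.png')
a=cv2.resize(a[150:300,120:520],(800,300),interpolation=cv2.INTER_CUBIC);b=cv2.resize(b[130:280,120:520],(800,300),interpolation=cv2.INTER_CUBIC)
cv2.imwrite('pics/both0.png',np.vstack([a,b]))
```

```text
(no output)
```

View pics/both0.png

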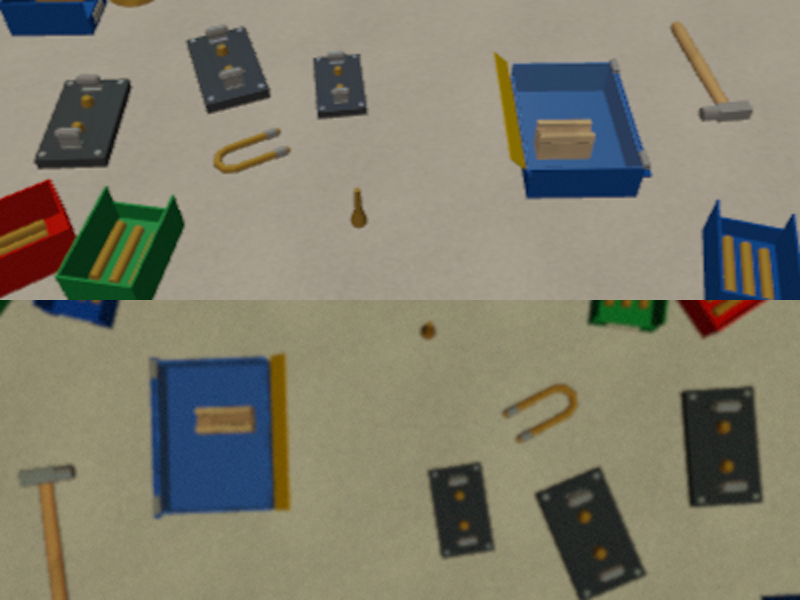

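The two views agree. Three stud bases at top-view px (349,231), (412,246) and (480,204). The smallest is the one at (349,231), about (455,-157) mm. The bin's lip faces -y, and the block lies along y inside it. Next I go above the bin to look with the wrist camera.

```bash
cat >> h.py <<'E'
def rows(goal_p,goal_R,n=None,p=None,Rm=None):
    """plan rows (cm, rad) from current commanded pose to goal; print"""
    s=sensors.state()
    p=np.array(s['ee_pos']) if p is None else np.array(p,float)
    Rm=R.from_euler('xyz',s['ee_rot'],degrees=True) if Rm is None else Rm
    w=(Rm.inv()*goal_R).as_rotvec(); D=np.array(goal_p,float)-p
    k=n or int(max(np.ceil(np.linalg.norm(D)/40),np.ceil(np.linalg.norm(w)/0.12),1))
    print('rows',k)
    dr=R.from_rotvec(w/k); cur=Rm; out=[]
    for i in range(k):
        out+=[*np.round(cur.inv().apply(D/k)/10,2),*np.round(w/k,4)]; cur=cur*dr
    for i in range(0,len(out),30): print([float(v) for v in out[i:i+30]])
def pose(yawy,tilt):
    """tool y at heading yawy (deg) , fingers tilted by tilt deg toward tool x"""
    return R.from_euler('xyz',[180,0,yawy+90],degrees=True)*R.from_euler('y',tilt,degrees=True)
E
python3 - <<'E'
from h import *
f=grab('top')
hsv=cv2.cvtColor(f['img'],cv2.COLOR_RGB2HSV)
def rect(mask,z):
    c=max(cv2.findContours(mask.astype(np.uint8),cv2.RETR_EXTERNAL,cv2.CHAIN_APPROX_NONE)[0],key=cv2.contourArea)
    b=cv2.boxPoints(cv2.minAreaRect(c)); P=np.array([onz(f,q,z)[:2] for q in b]); 
    e=[P[1]-P[0],P[2]-P[1]]; e.sort(key=np.linalg.norm)
    print(np.round(P.mean(0)),[round(np.linalg.norm(v)) for v in e],round(np.degrees(np.arctan2(e[1][1],e[1][0]))%180,1))
m=np.zeros(hsv.shape[:2],bool)
def win(c0,c1,r0,r1):
    w=m.copy(); w[r0:r1,c0:c1]=1; return w
H,S,V=[hsv[...,i].astype(int) for i in range(3)]
print('lip');rect((H>15)&(H<35)&(S>150)&win(245,275,150,240),85)
print('block');rect((H<30)&(S>40)&win(205,250,175,205),61)
print('base');rect((V<80)&win(325,375,200,270),18)
for p in ([580,244,5],):print(proj(f,p))
rows([580,225,300],pose(0,0))
E
```

```text
lip
[585. 133.] [24, 248] 1.4
block
[607. 225.] [41, 93] 92.3
base
[ 454. -161.] [89, 148] 8.0
[229.40797443 198.54120556]
rows 13
[-3.63, -1.3, -0.55, 0.0, -0.0, 0.0947, -3.74, -0.96, -0.55, 0.0, -0.0, 0.0947, -3.81, -0.6, -0.55, 0.0, -0.0, 0.0947, -3.85, -0.23, -0.55, 0.0, -0.0, 0.0947, -3.85, 0.13, -0.55, 0.0, -0.0, 0.0947]
[-3.83, 0.49, -0.55, 0.0, -0.0, 0.0947, -3.76, 0.85, -0.55, 0.0, -0.0, 0.0947, -3.66, 1.21, -0.55, 0.0, -0.0, 0.0947, -3.53, 1.55, -0.55, 0.0, -0.0, 0.0947, -3.37, 1.87, -0.55, 0.0, -0.0, 0.0947]
[-3.18, 2.18, -0.55, 0.0, -0.0, 0.0947, -2.96, 2.47, -0.55, 0.0, -0.0, 0.0947, -2.71, 2.74, -0.55, 0.0, -0.0, 0.0947]
```

Call:
step_arm(plan=[-3.6,-1.3,-0.55,0,0,0.095,-3.7,-1.0,-0.55,0,0,0.095,-3.8,-0.6,-0.55,0,0,0.095,-3.85,-0.2,-0.55,0,0,0.095,-3.85,0.1,-0.55,0,0,0.095])

```text
time_s: 1.47
ee_pos: [341.1, 418.9, 255.8]
ee_rot: [180.0, -0.0, 133.1]
force: [1.3, 0.9, 0.8]
gripper_width: 91.2
gripper_force: 0.0
```

Call:
step_arm(plan=[-3.8,0.5,-0.55,0,0,0.095,-3.75,0.85,-0.55,0,0,0.095,-3.65,1.2,-0.55,0,0,0.095,-3.5,1.55,-0.55,0,0,0.095,-3.35,1.9,-0.55,0,0,0.095])

```text
time_s: 1.88
ee_pos: [490.0, 297.3, 283.4]
ee_rot: [180.0, -0.0, 105.8]
force: [1.1, -0.4, 0.3]
gripper_width: 91.2
gripper_force: 0.0
```

Call:
step_arm(plan=[-3.2,2.2,-0.55,0,0,0.095,-3.0,2.5,-0.55,0,0,0.095,-2.7,2.7,-0.55,0,0,0.095,0,0,0,0,0,0])

```text
time_s: 2.22
ee_pos: [583.5, 220.2, 299.7]
ee_rot: [179.7, 0.1, 89.3]
force: [0.6, 1.4, 0.2]
gripper_width: 91.4
gripper_force: 0.0
```

Run:
```python
from h import *
s=sensors.state();print(s['time_s'],s['ee_pos'],s['ee_rot'],s['qpos'])
f=grab('wrist','w1');print(f['position'],f['attitude'],f['fx'])
for t,z in (('parts_bin',0),('flap_hinge',72),('flap_lip',98),('saddle_block',5)):
  for r in viewer.pinpoint(t,f)[:2]: print(t,round(r['score'],2),np.round(r['location'],1),np.round(onz(f,r['location'],z)))
```

```text
2.2167 [583.46071384 220.21861087 299.74462034] [1.79735804e+02 1.15122306e-01 8.92693517e+01] [19.72493724 20.87255298 75.57411619 -0.20155103 83.34606692 20.47831218]
[584.30188138 306.08511198 456.88651738] [162.54643619  -0.21220202  -0.72115316] 294.1444852634496
parts_bin 0.6 [317.2 148.5] [581. 239.   0.]
parts_bin 0.56 [317.7 248.7] [579.  66.   0.]
flap_hinge 0.59 [311.6  77.4] [576. 336.  72.]
flap_lip 0.66 [318.6 248.3] [582. 118.  98.]
```

View pics/w1.png

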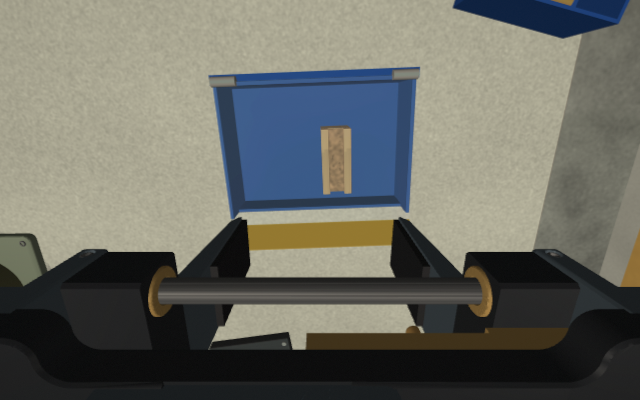

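The wrist view shows the bin with the block under the flap, at px (337,160). Its top corners are about (321,128), (351,128), (353,193), (324,194). The yellow lip runs along row 235.

Run:
```python
from h import *
f=grab('wrist')
hsv=cv2.cvtColor(f['img'],cv2.COLOR_RGB2HSV);H,S,V=[hsv[...,i].astype(int) for i in range(3)]
w=np.zeros(H.shape,bool);w[100:205,300:375]=1
m=((H<35)&w).astype(np.uint8)
c=max(cv2.findContours(m,cv2.RETR_EXTERNAL,cv2.CHAIN_APPROX_NONE)[0],key=cv2.contourArea)
print('block px',cv2.boundingRect(c)); 
P=np.array([onz(f,q[0],61)[:2] for q in c],np.float32)
(ctr,sz,a)=cv2.minAreaRect(P);print(ctr,sz,a)
w[:]=0;w[212:255,248:392]=1
m=((H>15)&(H<35)&(S>120)&w).astype(np.uint8)
rs=[(x,np.where(m[:,x])[0]) for x in range(255,390,15)]
for z,k in((98,-1),(72,0)):
    Q=np.array([onz(f,(x,r[k]),z)[:2] for x,r in rs]);print(z,np.round(Q.mean(0)),np.degrees(np.polyfit(Q[:,0],Q[:,1],1)[0]))
for q,z in (((212,76),72),((418,69),72)): print(onz(f,q,z))
```

```text
block px (326, 130, 31, 69)
(606.61376953125, 231.0032501220703) (40.08675765991211, 93.86737060546875) 1.97844398021698
98 [571. 120.] 1.4924649546299513
72 [570. 144.] 1.441249216608142
[446.35691449 343.42774394  72.        ]
[696.09314499 350.71672015  72.        ]
```

```bash
cat >> h.py <<'E'
def dn(a):
    a=np.radians(a); return np.array([np.sin(a),-np.cos(a)]),np.array([np.cos(a),np.sin(a)])
def W(uw): # bin (u,w) in the block's plane -> world
    return np.array([606.5-.0253*(uw[0]+17),228+uw[0]+17,uw[1]])
def fromC(C,a): # tip upper corner at C -> TCP world
    d,n=dn(a); return W(np.array(C)-16*n-14*d)
def fromG(G,a):
    d,n=dn(a); return W(np.array(G)+5*d)
E
python3 - <<'E'
from h import *
Rm=pose(1.7,50); g=fromC([-160,70],50)
print(g)
s=sensors.state()
up=g+[0,0,170]
rows(up,Rm)
rows(g,Rm,p=up,Rm=Rm)
E
```

```text
[610.64943337  63.99077604  66.74231545]
rows 8
[-2.02, 0.42, 0.78, 0.0017, 0.109, -0.0037, -2.1, 0.42, 0.56, 0.0017, 0.109, -0.0037, -2.15, 0.41, 0.33, 0.0017, 0.109, -0.0037, -2.17, 0.4, 0.09, 0.0017, 0.109, -0.0037, -2.17, 0.39, -0.15, 0.0017, 0.109, -0.0037]
[-2.14, 0.38, -0.38, 0.0017, 0.109, -0.0037, -2.09, 0.38, -0.62, 0.0017, 0.109, -0.0037, -2.01, 0.37, -0.84, 0.0017, 0.109, -0.0037]
rows 5
[-2.6, -0.0, 2.19, 0.0, 0.0, 0.0, -2.6, -0.0, 2.19, 0.0, 0.0, 0.0, -2.6, -0.0, 2.19, 0.0, 0.0, 0.0, -2.6, -0.0, 2.19, 0.0, 0.0, 0.0, -2.6, -0.0, 2.19, 0.0, 0.0, 0.0]
```

Call:
step_arm(plan=[-2.0,0.42,0.78,0.0017,0.109,-0.0037,-2.1,0.42,0.56,0.0017,0.109,-0.0037,-2.15,0.4,0.33,0.0017,0.109,-0.0037,-2.15,0.4,0.1,0.0017,0.109,-0.0037,-2.15,0.4,-0.15,0.0017,0.109,-0.0037])

```text
time_s: 2.93
ee_pos: [598.5, 124.8, 261.6]
ee_rot: [179.9, -31.5, 91.1]
force: [-0.1, 0.4, -0.5]
gripper_width: 91.2
gripper_force: 0.0
```

Call:
step_arm(plan=[-2.15,0.38,-0.38,0.0017,0.109,-0.0037,-2.1,0.38,-0.62,0.0017,0.109,-0.0037,-2.0,0.37,-0.84,0.0017,0.109,-0.0037,0,0,0,0,0,0])

```text
time_s: 3.27
ee_pos: [611.0, 58.8, 230.8]
ee_rot: [-179.2, -50.1, 90.6]
force: [0.4, -1.1, -0.9]
gripper_width: 90.9
gripper_force: 0.0
```

Run:
```python
from h import *
s=sensors.state();print(s['time_s'],s['ee_pos'],s['ee_rot'],s['qpos'])
Rm=pose(1.7,50); g=fromC([-160,70],50)
print(Rm.as_euler('xyz',degrees=True))
rows(g,Rm,n=5); rows(fromC([-106,68],50),Rm,n=2,p=g,Rm=Rm)
```

```text
3.2667 [611.01840182  58.77913434 230.84831623] [-179.22078026  -50.09958257   90.64805275] [-17.92670035  29.36389699  88.77872269  46.45875921  85.65874056
 -32.92754973]
[180.  -50.   91.7]
rows 5
[-2.45, 0.02, 2.19, 0.0001, -0.0004, -0.0024, -2.45, 0.02, 2.19, 0.0001, -0.0004, -0.0024, -2.45, 0.01, 2.19, 0.0001, -0.0004, -0.0024, -2.45, 0.01, 2.19, 0.0001, -0.0004, -0.0024, -2.45, 0.0, 2.19, 0.0001, -0.0004, -0.0024]
rows 2
[1.66, 0.01, 2.13, 0.0, 0.0, 0.0, 1.66, 0.01, 2.13, 0.0, 0.0, 0.0]
```

Call:
step_arm(plan=[-2.45,0.02,2.2,0,0,-0.0024,-2.45,0.02,2.2,0,0,-0.0024,-2.45,0,2.2,0,0,-0.0024,-2.45,0,2.2,0,0,-0.0024,-2.45,0,2.2,0,0,-0.0024])

```text
time_s: 3.68
ee_pos: [612.0, 70.5, 71.5]
ee_rot: [179.0, -49.9, 92.9]
force: [0.2, 1.4, 0.4]
gripper_width: 91.3
gripper_force: 0.0
```

Call:
step_arm(plan=[0.85,0,1.05,0,0,0,0.85,0,1.05,0,0,0,0.85,0,1.05,0,0,0,0.85,0,1.05,0,0,0,0,0,0,0,0,0])

```text
time_s: 4.1
ee_pos: [610.5, 125.9, 73.6]
ee_rot: [178.9, -49.9, 93.1]
force: [0.4, -0.1, -0.6]
gripper_width: 90.9
gripper_force: 0.4
```

Run:
```python
from h import *
s=sensors.state();print(s['time_s'],s['ee_pos'],s['ee_rot'],s['qpos'])
f=grab('scene'); cv2.imwrite('pics/s2.png',cv2.resize(f['img'][120:280,290:490,::-1],(750,600),interpolation=cv2.INTER_CUBIC))
Rm=pose(1.7,50); p=s['ee_pos'];Q=R.from_euler('xyz',s['ee_rot'],degrees=True)
for th,r in((.25,192),(.55,188),(.9,182),(1.3,175)):
    g=fromC([90-r*np.cos(th),72+r*np.sin(th)],50); rows(g,Rm,p=p,Rm=Q,n=3); p=g;Q=Rm
```

```text
4.1 [610.47121583 125.9093858   73.5932639 ] [178.8608409  -49.9431716   93.07346273] [-12.06972098  38.20543167  99.36187512  52.65946348  69.3319005
 -46.47024554]
rows 3
[1.13, -0.03, -0.86, 0.0005, 0.0003, 0.0051, 1.13, -0.03, -0.86, 0.0005, 0.0003, 0.0051, 1.13, -0.04, -0.86, 0.0005, 0.0003, 0.0051]
rows 3
[1.85, 0.0, -0.43, 0.0, 0.0, 0.0, 1.85, 0.0, -0.43, 0.0, 0.0, 0.0, 1.85, 0.0, -0.43, 0.0, 0.0, 0.0]
rows 3
[2.14, 0.01, 0.25, 0.0, 0.0, 0.0, 2.14, 0.01, 0.25, 0.0, 0.0, 0.0, 2.14, 0.01, 0.25, 0.0, 0.0, 0.0]
rows 3
[2.09, 0.01, 1.14, 0.0, 0.0, 0.0, 2.09, 0.01, 1.14, 0.0, 0.0, 0.0, 2.09, 0.01, 1.14, 0.0, 0.0, 0.0]
```

View pics/s2.png

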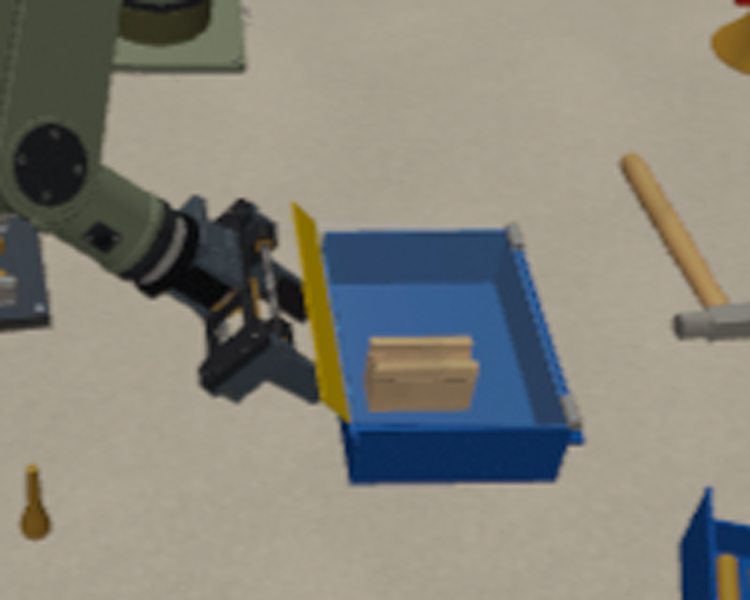

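The fingertips are under the yellow lip, crop px (320,390), and the block is visible at (420,375). Now I lift.

Call:
step_arm(plan=[0.85,0,-0.65,0,0,0.004,0.85,0,-0.65,0,0,0.004,0.85,0,-0.65,0,0,0.004,0.85,0,-0.65,0,0,0.004,0,0,0,0,0,0])

```text
time_s: 4.57
ee_pos: [611.4, 124.3, 117.3]
ee_rot: [179.8, -50.0, 91.5]
force: [0.6, -1.3, 0.5]
gripper_width: 91.6
gripper_force: 0.8
```

Call:
step_arm(plan=[1.4,0,-0.32,0,0,0,1.4,0,-0.32,0,0,0,1.4,0,-0.32,0,0,0,1.4,0,-0.32,0,0,0])

```text
time_s: 4.9
ee_pos: [609.9, 150.5, 166.0]
ee_rot: [-179.8, -49.9, 91.2]
force: [0.6, -1.5, -0.6]
gripper_width: 90.7
gripper_force: 0.7
```

Run:
```python
from h import *
s=sensors.state();print(s['time_s'],s['ee_pos'],s['ee_rot'],s['qpos'],s['force'])
f=grab('scene')
for r in viewer.pinpoint('flap_lip',f)[:2]:
    # expected lip pixel per angle
    th=np.arange(0,1.8,.05); o=np.array([577.,245])
    def lip(t):
        u=90-215*np.cos(t)-26*np.sin(t)*-1*-1*-1; 
        u=90+(-215*np.cos(t)+26*np.sin(t)); w=72+215*np.sin(t)+26*np.cos(t)
        return proj(f,[o[0]-.0253*u,o[1]+u,w])
    e=[np.linalg.norm(lip(t)-r['location']) for t in th]; print(r['score'],r['location'],'theta',th[np.argmin(e)],min(e))
```

```text
4.9 [609.9107051  150.51456155 165.96335104] [-179.77377014  -49.93347089   91.19086261] [ -9.87139301  31.28896261  96.06117385  51.20691543  74.29437161
 -35.75272877] [ 0.60198732 -1.5019033  -0.57094577]
0.94 [385.1, 175.9] theta 0.5 1.2681054043008329
0.69 [287.4, 189.1] theta 0.0 83.6651013532003
```

Flap is up to 0.5 rad as planned. Lift on.

Call:
step_arm(plan=[1.6,0,0.18,0,0,0,1.6,0,0.18,0,0,0,1.6,0,0.18,0,0,0,1.6,0,0.18,0,0,0])

```text
time_s: 5.33
ee_pos: [608.3, 197.6, 208.8]
ee_rot: [-179.6, -49.9, 91.1]
force: [0.5, -0.2, -1.3]
gripper_width: 91.4
gripper_force: 0.7
```

Call:
step_arm(plan=[1.55,0,0.85,0,0,0,1.55,0,0.85,0,0,0,1.55,0,0.85,0,0,0,1.55,0,0.85,0,0,0,0,0,0,0,0,0])

```text
time_s: 5.75
ee_pos: [606.6, 265.5, 235.7]
ee_rot: [-179.8, -50.0, 91.4]
force: [-0.2, -1.7, -0.1]
gripper_width: 91.2
gripper_force: 0.6
```

```bash
cat >> h.py <<'E'
def flap(f):
    for r in viewer.pinpoint('flap_lip',f)[:2]:
        th=np.arange(0,1.8,.05); o=np.array([577.,245])
        def lip(t):
            u=90+(-215*np.cos(t)+26*np.sin(t)); w=72+215*np.sin(t)+26*np.cos(t)
            return proj(f,[o[0]-.0253*u,o[1]+u,w])
        e=[np.linalg.norm(lip(t)-r['location']) for t in th]; print('flap',round(r['score'],2),np.round(r['location']),'theta',round(th[np.argmin(e)],2),min(e))
E
python3 - <<'E'
from h import *
s=sensors.state();print(s['time_s'],s['ee_pos'],s['ee_rot'],s['qpos'],s['force'])
f=grab('scene'); flap(f)
cv2.imwrite('pics/s3.png',cv2.resize(f['img'][100:260,290:490,::-1],(750,600),interpolation=cv2.INTER_CUBIC))
p=s['ee_pos'];Q=R.from_euler('xyz',s['ee_rot'],degrees=True)
print('slide in'); r=100;th=1.3; g=fromC([90-r*np.cos(th),72+r*np.sin(th)],50); Rm=pose(1.7,50); rows(g,Rm,p=p,Rm=Q); 
print('descend to pregrasp'); Rg=pose(2,25); g2=fromG([-17,105],25); print(g,g2); rows(g2,Rg,p=g,Rm=Rm)
print('grasp'); rows(fromG([-17,45],25),Rg,p=g2,Rm=Rg,n=5)
E
```

```text
5.75 [606.55844065 265.48182081 235.70519281] [-179.813078    -50.01523126   91.42068126] [  0.71151192  26.45759288  93.11516388  53.58376857  72.17886322
 -23.85818583] [-0.19275539 -1.65634353 -0.1382339 ]
flap 0.78 [434. 155.] theta 1.25 0.8879996404983159
slide in
rows 2
[-2.0, -0.04, 3.1, 0.0002, -0.0001, -0.0016, -2.0, -0.04, 3.1, 0.0002, -0.0001, -0.0016]
descend to pregrasp
[605.0012054  287.24089318 165.09813399] [606.44653879 230.11309131 100.46846106]
rows 4
[-2.16, -0.01, -0.06, 0.0008, -0.1091, -0.001, -2.15, -0.01, 0.18, 0.0008, -0.1091, -0.001, -2.12, -0.01, 0.41, 0.0008, -0.1091, -0.001, -2.06, -0.01, 0.64, 0.0008, -0.1091, -0.001]
grasp
rows 5
[-0.51, -0.0, 1.09, 0.0, 0.0, 0.0, -0.51, -0.0, 1.09, 0.0, 0.0, 0.0, -0.51, -0.0, 1.09, 0.0, 0.0, 0.0, -0.51, -0.0, 1.09, 0.0, 0.0, 0.0, -0.51, -0.0, 1.09, 0.0, 0.0, 0.0]
```

View pics/s3.png

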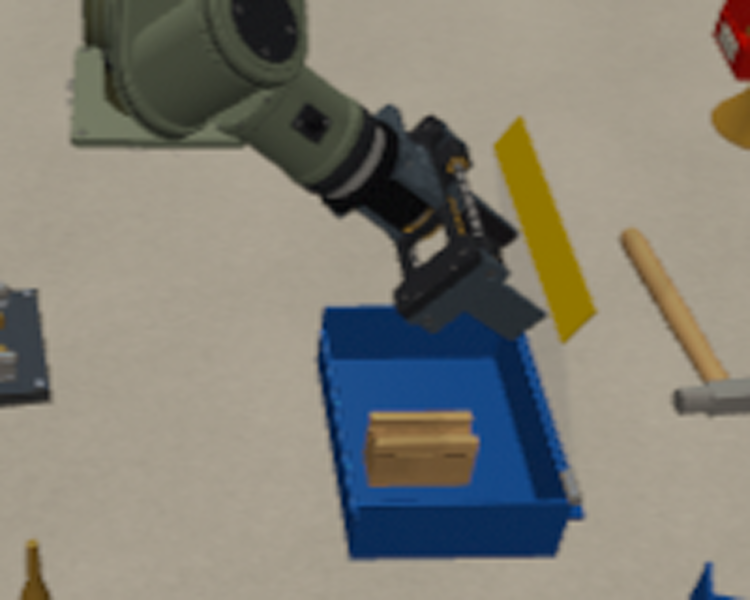

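The flap stands at 1.25 rad, resting on the fingertips, with the lip at crop (545,230). Now slide in, descend, and let the flap rest on the hand.

Call:
step_arm(plan=[-1.0,0,1.55,0,0,0,-1.0,0,1.55,0,0,0,-1.0,0,1.55,0,0,0,-1.0,0,1.55,0,0,0])

```text
time_s: 6.18
ee_pos: [606.5, 283.8, 163.0]
ee_rot: [-179.7, -49.9, 91.1]
force: [-0.2, -2.3, -0.0]
gripper_width: 91.2
gripper_force: 1.0
```

Call:
step_arm(plan=[-2.15,0,-0.05,0,-0.109,0,-2.15,0,0.2,0,-0.109,0,-2.1,0,0.4,0,-0.109,0,-2.05,0,0.65,0,-0.109,0,0,0,0,0,0,0])

```text
time_s: 6.6
ee_pos: [606.8, 227.8, 98.3]
ee_rot: [-179.7, -24.8, 91.4]
force: [0.4, 0.5, -1.0]
gripper_width: 91.3
gripper_force: 0.0
```

Run:
```python
from h import *
s=sensors.state();print(s['time_s'],s['ee_pos'],s['ee_rot'],s['qpos'],s['force'])
f=grab('scene'); flap(f)
g=grab('wrist')
a=cv2.resize(f['img'][120:280,330:490,::-1],(400,400),interpolation=cv2.INTER_CUBIC)
b=cv2.resize(g['img'][:,:,::-1],(400,250));b=np.vstack([b,np.zeros((150,400,3),np.uint8)])
cv2.imwrite('pics/s4.png',np.hstack([a,b]))
Rg=pose(2,25); rows(fromG([-17,105],25),Rg,n=2); rows(fromG([-17,45],25),Rg,n=5)
```

```text
6.6 [606.84621126 227.7706353   98.27323195] [-179.70521109  -24.78966931   91.40384724] [  7.5770703   29.8364238   95.78652266  30.28707699  55.85681871
 -11.48959657] [ 0.3977627   0.4974943  -1.01490415]
flap 0.65 [405. 161.] theta 0.85 2.427723817607826
rows 2
[0.1, -0.03, -0.0, 0.0001, -0.0011, -0.0057, 0.1, -0.03, -0.0, 0.0001, -0.0011, -0.0057]
rows 5
[-0.47, -0.01, 1.09, 0.0, -0.0004, -0.0023, -0.47, -0.01, 1.09, 0.0, -0.0004, -0.0023, -0.47, -0.01, 1.09, 0.0, -0.0004, -0.0023, -0.47, -0.01, 1.09, 0.0, -0.0004, -0.0023, -0.47, -0.01, 1.09, 0.0, -0.0004, -0.0023]
```

View pics/s4.png

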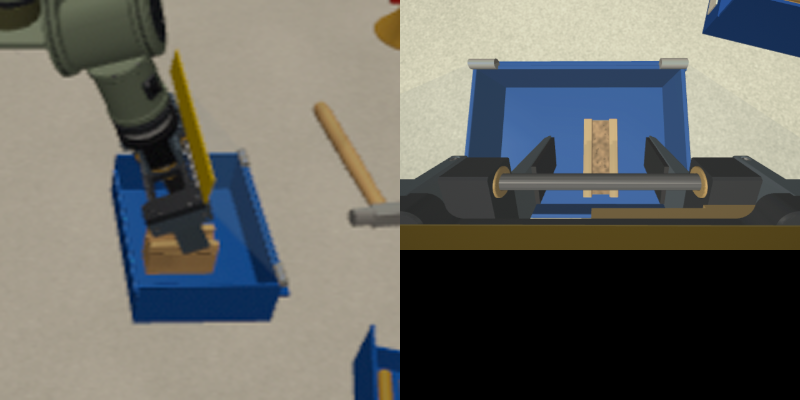

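The flap rests on the hand at about 0.85 rad. The block is centred between the fingers (wrist px (320,250)). I measure its position along u once more before gripping.

Run:
```python
from h import *
f=grab('wrist')
hsv=cv2.cvtColor(f['img'],cv2.COLOR_RGB2HSV);H,S,V=[hsv[...,i].astype(int) for i in range(3)]
m=((H<30)&(S>50)&(V>70))
for x in (298,302,306,334,338,342):
    r=np.where(m[150:335,x])[0]+150; print(x,r[0],r[-1],onz(f,(x,r[0]),61)[:2],onz(f,(x,r[-1]),61)[:2])
for y in (205,220,235):
    c=np.where(m[y,270:370])[0]+270; print(y,c[0],c[-1],onz(f,(c[0],y),61)[:2],onz(f,(c[-1],y),61)[:2])
```

```text
298 190 314 [589.89014553 272.50748626] [592.96286676 183.94585758]
302 190 314 [592.87867693 272.57859065] [595.78789755 184.01953002]
306 191 313 [595.89015969 271.89460096] [598.59157388 184.7686394 ]
334 190 334 [616.77035419 273.14703145] [618.61562598 171.22572665]
338 190 334 [619.7547437 273.2180373] [621.41230931 171.29962625]
342 190 334 [622.73867353 273.28903221] [624.20858895 171.37351518]
205 294 346 [587.31239048 261.18240472] [625.86368728 262.11083127]
220 294 347 [587.71795612 250.08364422] [626.73879601 251.03455699]
235 294 347 [588.11796683 239.1369007 ] [626.87144462 240.09224786]
```

Call:
step_arm(plan=[-0.43,-0.01,1.09,0,0,-0.003,-0.43,-0.01,1.09,0,0,-0.003,-0.43,-0.01,1.09,0,0,-0.003,-0.43,-0.01,1.09,0,0,-0.003,-0.43,-0.01,1.09,0,0,0])

```text
time_s: 7.22
ee_pos: [606.6, 231.9, 39.8]
ee_rot: [179.9, -25.0, 92.1]
force: [0.5, -1.8, 0.1]
gripper_width: 91.4
gripper_force: 0.0
```

Call:
step_arm(plan=[0,0,0,0,0,0])

```text
time_s: 7.3
ee_pos: [604.9, 231.9, 38.0]
ee_rot: [-179.8, -24.9, 92.0]
force: [0.2, -0.3, -1.3]
gripper_width: 91.2
gripper_force: 0.0
```

Run:
```python
from h import *
s=sensors.state();print(s['time_s'],s['ee_pos'],s['ee_rot'],s['force']); print(fromG([-17,45],25))
flap(grab('scene'))
```

```text
7.3 [604.9427036  231.87131348  37.96538288] [-179.77444551  -24.94898624   91.97224945] [ 0.16889029 -0.30254577 -1.3121275 ]
[606.44653879 230.11309131  40.46846106]
flap 0.95 [400. 166.] theta 0.75 1.5418595868901523
```

Call:
step_arm(plan=[-0.05,0.2,-0.1,0,0,0,0,0,0,0,0,0,0,0,0,0,0,0,0,0,0,0,0,0,0,0,0,0,0,0], hand=3.0, newtons=40)

```text
time_s: 7.82
ee_pos: [609.3, 231.3, 42.8]
ee_rot: [179.8, -25.0, 92.1]
force: [-0.3, -1.2, -0.3]
gripper_width: 61.0
gripper_force: 0.0
```

Call:
step_arm(plan=[0,0,0,0,0,0,0,0,0,0,0,0,0,0,0,0,0,0,0,0,0,0,0,0,0,0,0,0,0,0])

```text
time_s: 8.23
ee_pos: [608.8, 231.3, 42.3]
ee_rot: [179.9, -25.0, 92.1]
force: [-0.4, -1.7, 0.6]
gripper_width: 39.8
gripper_force: 40.0
```

Run:
```python
from h import *
s=sensors.state();print(s['time_s'],s['ee_pos'],s['ee_rot'],s['qpos'],s['force'],s['gripper_width'],s['gripper_force'])
flap(grab('scene'))
p=s['ee_pos'];Q=R.from_euler('xyz',s['ee_rot'],degrees=True)
rows(p+[0,0,110],Q,n=5)
rows(p+[0,-230,200],Q,p=p+[0,0,110],Rm=Q)
```

```text
8.2333 [608.76346012 231.25537018  42.33609443] [179.88079686 -24.99637179  92.11276809] [  7.78254135  33.70262731  98.49556427  33.21076699  50.11551627
 -16.46593838] [-0.38181061 -1.71602036  0.63778612] 39.846481878432805 39.9957937002182
flap 0.74 [399. 168.] theta 0.75 0.5542277973809104
rows 5
[0.93, 0.0, -1.99, 0.0, 0.0, 0.0, 0.93, 0.0, -1.99, 0.0, 0.0, 0.0, 0.93, 0.0, -1.99, 0.0, 0.0, 0.0, 0.93, 0.0, -1.99, 0.0, 0.0, 0.0, 0.93, 0.0, -1.99, 0.0, 0.0, 0.0]
rows 7
[-2.43, -0.12, -2.55, 0.0, 0.0, 0.0, -2.43, -0.12, -2.55, 0.0, 0.0, 0.0, -2.43, -0.12, -2.55, 0.0, 0.0, 0.0, -2.43, -0.12, -2.55, 0.0, 0.0, 0.0, -2.43, -0.12, -2.55, 0.0, 0.0, 0.0]
[-2.43, -0.12, -2.55, 0.0, 0.0, 0.0, -2.43, -0.12, -2.55, 0.0, 0.0, 0.0]
```

Call:
step_arm(plan=[0.75,0,-1.6,0,0,0,0.93,0,-2.0,0,0,0,0.93,0,-2.0,0,0,0,0.93,0,-2.0,0,0,0,0.93,0,-2.0,0,0,0])

```text
time_s: 8.75
ee_pos: [608.0, 231.1, 148.2]
ee_rot: [180.0, -24.9, 92.1]
force: [0.1, -1.3, -2.4]
gripper_width: 39.9
gripper_force: 40.5
```

Call:
step_arm(plan=[0.6,0,-1.3,0,0,0,-2.0,-0.1,-2.0,0,0,0,-2.4,-0.1,-2.0,0,0,0,-2.4,-0.1,-2.0,0,0,0,-2.4,-0.1,-2.0,0,0,0])

```text
time_s: 9.17
ee_pos: [608.2, 112.9, 195.8]
ee_rot: [179.9, -25.0, 92.2]
force: [0.0, -0.1, -2.1]
gripper_width: 39.6
gripper_force: 40.0
```

Call:
step_arm(plan=[-2.4,-0.1,-2.0,0,0,0,-2.4,-0.1,-2.0,0,0,0,-2.4,-0.1,-2.0,0,0,0,-2.4,-0.1,-2.0,0,0,0,-2.4,-0.1,-2.0,0,0,0])

```text
time_s: 9.58
ee_pos: [608.8, -38.4, 236.0]
ee_rot: [179.9, -25.0, 92.1]
force: [0.5, 0.5, -2.0]
gripper_width: 39.8
gripper_force: 40.0
```

Run:
```python
from h import *
s=sensors.state();print(s['time_s'],s['ee_pos'],s['ee_rot'],s['qpos'],s['force'],s['gripper_width'],s['gripper_force'])
f=grab('scene');flap(f); g=grab('wrist')
a=cv2.resize(f['img'][100:260,270:470,::-1],(500,400),interpolation=cv2.INTER_CUBIC)
b=cv2.resize(g['img'][200:,220:420,::-1],(300,300));b=np.vstack([b,np.zeros((100,300,3),np.uint8)])
cv2.imwrite('pics/s5.png',np.hstack([a,b]))
```

```text
9.5833 [608.82791292 -38.42417999 236.00348778] [179.88948458 -24.99401324  92.11116484] [-16.89780927  24.7320757   82.89232845  23.85248621  81.66293672
 -24.4348419 ] [ 0.49511976  0.52743209 -1.99478594] 39.82868726192746 39.99855190515518
flap 0.96 [366. 199.] theta 0.0 4.850104796765935
```

View pics/s5.png

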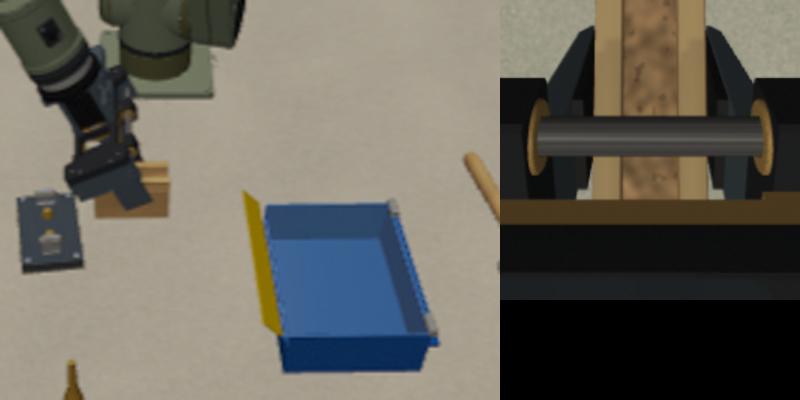

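The block is held level and the flap is shut (lip at crop (262,265)). Next I turn the block to the base's heading and view the base with the wrist camera from behind it.

Run:
```python
from h import *
s=sensors.state();p=s['ee_pos']
rows([340,-177,240],pose(-82,25),n=15)
```

```text
rows 15
[-0.77, -1.83, -0.39, -0.0411, -0.0001, 0.0885, -0.92, -1.73, -0.47, -0.0411, -0.0001, 0.0885, -1.07, -1.62, -0.53, -0.0411, -0.0001, 0.0885, -1.21, -1.5, -0.6, -0.0411, -0.0001, 0.0885, -1.34, -1.36, -0.66, -0.0411, -0.0001, 0.0885]
[-1.45, -1.21, -0.71, -0.0411, -0.0001, 0.0885, -1.55, -1.05, -0.76, -0.0411, -0.0001, 0.0885, -1.64, -0.87, -0.8, -0.0411, -0.0001, 0.0885, -1.71, -0.69, -0.83, -0.0411, -0.0001, 0.0885, -1.76, -0.5, -0.85, -0.0411, -0.0001, 0.0885]
[-1.8, -0.31, -0.87, -0.0411, -0.0001, 0.0885, -1.82, -0.11, -0.88, -0.0411, -0.0001, 0.0885, -1.82, 0.08, -0.88, -0.0411, -0.0001, 0.0885, -1.8, 0.28, -0.87, -0.0411, -0.0001, 0.0885, -1.77, 0.47, -0.85, -0.0411, -0.0001, 0.0885]
```

Call:
step_arm(plan=[-0.77,-1.83,-0.39,-0.0411,0,0.0885,-0.92,-1.73,-0.47,-0.0411,0,0.0885,-1.07,-1.62,-0.53,-0.0411,0,0.0885,-1.2,-1.5,-0.6,-0.0411,0,0.0885,-1.35,-1.35,-0.66,-0.0411,0,0.0885])

```text
time_s: 10.15
ee_pos: [518.3, -82.3, 236.7]
ee_rot: [-180.0, -25.1, 63.9]
force: [-0.1, -0.6, -0.1]
gripper_width: 39.5
gripper_force: 40.0
```

Call:
step_arm(plan=[-1.45,-1.2,-0.71,-0.0411,0,0.0885,-1.55,-1.05,-0.76,-0.0411,0,0.0885,-1.64,-0.87,-0.8,-0.0411,0,0.0885,-1.7,-0.7,-0.83,-0.0411,0,0.0885,-1.76,-0.5,-0.85,-0.0411,0,0.0885])

```text
time_s: 10.57
ee_pos: [428.6, -128.5, 238.3]
ee_rot: [-179.9, -25.1, 35.9]
force: [-0.9, -0.5, -0.4]
gripper_width: 39.6
gripper_force: 40.0
```

Call:
step_arm(plan=[-1.8,-0.3,-0.87,-0.0411,0,0.0885,-1.82,-0.1,-0.88,-0.0411,0,0.0885,-1.82,0.1,-0.88,-0.0411,0,0.0885,-1.8,0.28,-0.87,-0.0411,0,0.0885,-1.77,0.47,-0.85,-0.0411,0,0.0885])

```text
time_s: 10.98
ee_pos: [339.2, -175.2, 239.4]
ee_rot: [-179.8, -25.0, 7.9]
force: [0.1, 0.0, -1.1]
gripper_width: 39.6
gripper_force: 40.0
```

Call:
step_arm(plan=[0,0,0,0,0,0,0,0,0,0,0,0])

```text
time_s: 11.15
ee_pos: [339.9, -175.3, 239.9]
ee_rot: [-179.9, -25.1, 8.2]
force: [1.0, -0.1, -1.6]
gripper_width: 39.6
gripper_force: 40.0
```

Run:
```python
from h import *
s=sensors.state();print(s['time_s'],s['ee_pos'],s['ee_rot'],s['qpos'],s['force'],s['gripper_width'])
print(pose(-82,25).as_euler('xyz',degrees=True))
f=grab('wrist','w6');print(f['position'],f['attitude'])
for r in viewer.pinpoint('base_seat',f)[:3]: print(r['score'],r['location'],onz(f,r['location'],18))
```

```text
11.15 [ 339.94280902 -175.27388102  239.91942413] [-179.89291081  -25.0765732     8.21671831] [-45.93274272  -8.4278541  122.70905083  25.44957854  53.32039046
  22.68182806] [ 0.9806003  -0.14669586 -1.64282514] 39.60386534513613
[180. -25.   8.]
[ 350.80594234 -173.42178133  418.48056627] [-1.72310261e+02  1.02843721e-01 -8.17285851e+01]
0.89 [474.7, 209.4] [ 415.39193324 -376.82377877   18.        ]
0.67 [320.0, 157.0] [ 457.78009782 -157.47919604   18.        ]
```

View pics/w6.png

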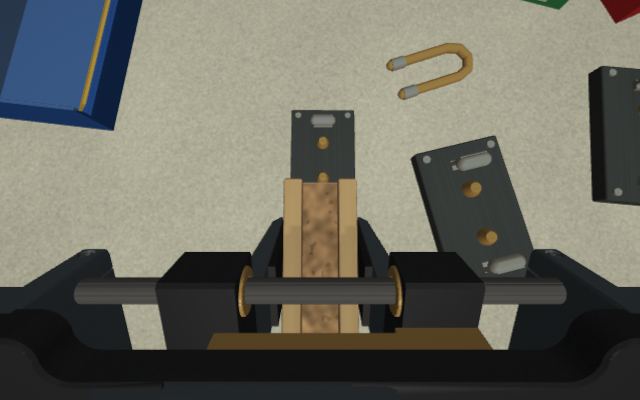

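The base is at px (322,150), partly behind the held block. Its far edge is at row 111, columns 292–354, and the far stud at (322,142). It is the smallest of the three: the next one spans a clearly larger area at (473,205). Now I fit its outline and confirm with a crop.

Run:
```python
from h import *
s=sensors.state(); f=grab('wrist'); g=cv2.cvtColor(f['img'],cv2.COLOR_RGB2GRAY).astype(float)
hsv=cv2.cvtColor(f['img'],cv2.COLOR_RGB2HSV);H,S,V=[hsv[...,i].astype(int) for i in range(3)]
gx=np.abs(cv2.Sobel(g,cv2.CV_64F,1,0)); gy=np.abs(cv2.Sobel(g,cv2.CV_64F,0,1))
L=np.array([onz(f,(280+gx[y,280:300].argmax(),y),18)[:2] for y in range(120,172,3)])
Rr=np.array([onz(f,(345+gx[y,345:365].argmax(),y),18)[:2] for y in range(120,172,3)])
T=np.array([onz(f,(x,100+gy[100:118,x].argmax()),18)[:2] for x in range(298,350,3)])
for n,A in(('L',L),('R',Rr)):
    k=np.polyfit(A[:,0],A[:,1],1); print(n,np.degrees(np.arctan(k[0])),'y at 454:',np.polyval(k,454))
k=np.polyfit(T[:,1],T[:,0],1); print('T',np.degrees(np.arctan(k[0])),T.mean(0))
m=((H>10)&(H<28)&(S>110)&(V>60)).astype(np.uint8)
m[:130]=0;m[152:]=0;m[:,:310]=0;m[:,335:]=0
M=cv2.moments(m,True);c=(M['m10']/M['m00'],M['m01']/M['m00']);print('stud',c,M['m00'],onz(f,c,25))
# block far end & sides at top plane
zt=s['ee_pos'][2]-42.3+61
for y in range(190,240,12):
    a=275+gx[y,275:294].argmax(); b=346+gx[y,346:364].argmax(); print(y,a,b,((onz(f,(a,y),zt)+onz(f,(b,y),zt))/2)[:2], np.linalg.norm(onz(f,(a,y),zt)-onz(f,(b,y),zt)))
e=[onz(f,(x,172+gy[172:190,x].argmax()),zt)[:2] for x in (288,291,294,345,348,351)]; print('far end',np.round(e,1))
cv2.imwrite('pics/c7.png',cv2.resize(f['img'][90:230,230:550,::-1],(800,350),interpolation=cv2.INTER_CUBIC))
print(s['ee_pos'])
```

```text
L 8.842479652273067 y at 454: -116.30237745170261
R 7.637211870664126 y at 454: -206.6450407213468
T -8.278631679881995 [ 527.89693448 -152.9964898 ]
stud (321.9391304347826, 143.05217391304348) 115.0 [ 476.97269904 -158.09685955   25.        ]
190 283 357 [ 376.07244585 -170.31537259] 40.677264197889
202 283 357 [ 369.5063362  -171.27485375] 40.45386320149662
214 282 357 [ 362.97263637 -171.95475517] 40.776813634645755
226 283 357 [ 356.58813361 -173.16254189] 40.01434330528418
238 283 357 [ 350.23372799 -174.09108681] 39.79814570375588
far end [[ 380.7 -151.8]
 [ 380.4 -153.5]
 [ 380.6 -155.1]
 [ 384.7 -183. ]
 [ 384.4 -184.7]
 [ 384.6 -186.4]]
[ 340.96551308 -175.87028667  240.13084841]
```

View pics/c7.png

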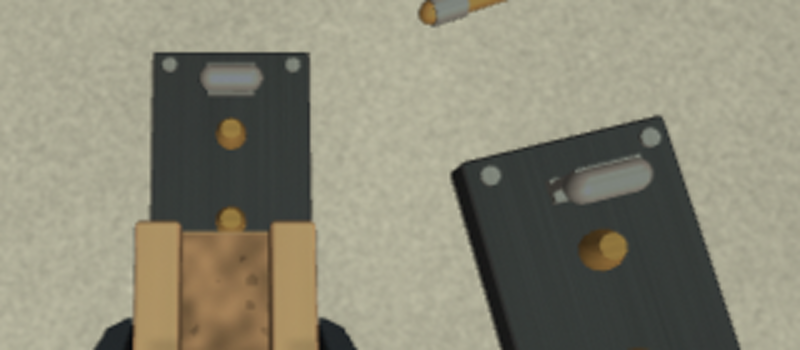

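The crop confirms the plain small plate (width about 89 mm) with the clip at (232,78) and studs at (231,133) and (231,220). The larger plate at right is a look-alike. Base centre is about (453,-161.6) at 8.2°, and the block needs a shift of (115, 14) mm.

Run:
```python
from h import *
s=sensors.state(); print(s['ee_pos'])
Q=R.from_euler('xyz',s['ee_rot'],degrees=True); print(s['ee_rot'])
Q=pose(-81.8,25)
rows([115.1,14.2,-135],Q,p=[0,0,0],Rm=Q,n=6); print('down 10'); rows([0,0,-10],Q,p=[0,0,0],Rm=Q,n=1)
```

```text
[ 341.0742371  -176.01985436  240.08156962]
[-179.8957561   -25.0625785     8.26937009]
rows 6
[0.8, 0.04, 2.86, 0.0, 0.0, 0.0, 0.8, 0.04, 2.86, 0.0, 0.0, 0.0, 0.8, 0.04, 2.86, 0.0, 0.0, 0.0, 0.8, 0.04, 2.86, 0.0, 0.0, 0.0, 0.8, 0.04, 2.86, 0.0, 0.0, 0.0]
[0.8, 0.04, 2.86, 0.0, 0.0, 0.0]
down 10
rows 1
[-0.42, -0.0, 0.91, 0.0, 0.0, 0.0]
```

Call:
step_arm(plan=[0.8,0.04,2.86,0,0,0,0.8,0.04,2.86,0,0,0,0.8,0.04,2.86,0,0,0,0.8,0.04,2.86,0,0,0,0.8,0.04,2.86,0,0,0])

```text
time_s: 11.72
ee_pos: [438.1, -163.8, 126.2]
ee_rot: [-179.9, -25.0, 8.3]
force: [0.0, -0.3, -0.6]
gripper_width: 39.9
gripper_force: 40.0
```

Call:
step_arm(plan=[0.8,0.04,2.86,0,0,0,0,0,0,0,0,0,0,0,0,0,0,0,0,0,0,0,0,0])

```text
time_s: 12.05
ee_pos: [456.0, -161.8, 105.0]
ee_rot: [-179.9, -25.0, 8.2]
force: [-0.2, 0.7, -2.7]
gripper_width: 39.7
gripper_force: 40.0
```

Run:
```python
from h import *
ps=[]
for n in('scene','top','scene'):
    f=grab(n); ps.append(sensors.state()['ee_pos'])
    if n=='top':
        cv2.imwrite('pics/t8.png',f['img'][...,::-1]); T=f
    else: S=f
print(ps, sensors.state()['force'])
b=[453.2,-161.6,67.5+0]; 
for n,f in(('scene',S),('top',T)):
    for r in viewer.pinpoint('saddle_block',f)[:2]: print(n,r['score'],r['location'],onz(f,r['location'],67),proj(f,b))
    x,y=proj(f,[453,-162,60]).astype(int); print(x,y)
    im=cv2.resize(f['img'][y-40:y+40,x-53:x+53,::-1],(400,300),interpolation=cv2.INTER_CUBIC); 
    if n=='scene': A=im
cv2.imwrite('pics/p8.png',np.hstack([A,im]))
```

```text
[array([ 455.86622377, -162.16425458,  105.58378415]), array([ 455.75525561, -162.38165196,  105.94268102]), array([ 455.70626724, -162.4861404 ,  106.11805776])] [-0.01259046 -0.5797604  -0.42612921]
scene 0.55 [287.1, 179.8] [ 447.72060927 -166.91231337   67.        ] [288.45423068 180.71391237]
288 182
top 0.54 [350.0, 235.4] [ 452.68489411 -156.51826645   67.        ] [351.58085989 235.2250124 ]
351 235
```

View pics/p8.png

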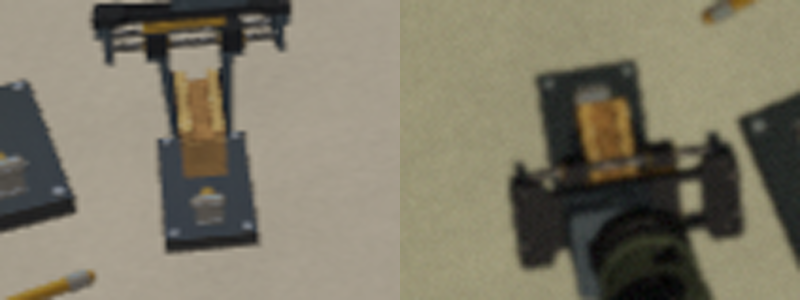

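The block hangs over the base, aligned in both views (right crop: block at (605,140) below clip (592,92)). I descend slowly, watching force.

Call:
step_arm(plan=[-0.21,-0.05,0.45,0,0,0,-0.21,0,0.45,0,0,0,-0.21,0,0.45,0,0,0,-0.21,0,0.45,0,0,0])

```text
time_s: 12.63
ee_pos: [455.2, -161.6, 84.5]
ee_rot: [-179.9, -25.0, 8.1]
force: [0.7, 0.1, -1.8]
gripper_width: 39.5
gripper_force: 40.0
```

Call:
step_arm(plan=[-0.13,0,0.27,0,0,0,-0.13,0,0.27,0,0,0,-0.13,0,0.27,0,0,0,0,0,0,0,0,0], newtons=55)

```text
time_s: 12.97
ee_pos: [456.0, -162.2, 76.0]
ee_rot: [-180.0, -25.1, 8.2]
force: [0.9, -0.3, -0.2]
gripper_width: 39.8
gripper_force: 55.0
```

Call:
step_arm(plan=[-0.13,0,0.27,0,0,0,-0.13,0,0.27,0,0,0,0,0,0,0,0,0])

```text
time_s: 13.22
ee_pos: [455.5, -162.0, 69.8]
ee_rot: [-180.0, -25.0, 8.2]
force: [1.6, -1.6, -1.1]
gripper_width: 40.0
gripper_force: 55.0
```

Call:
step_arm(plan=[-0.08,0,0.18,0,0,0,-0.08,0,0.18,0,0,0,0,0,0,0,0,0])

```text
time_s: 13.47
ee_pos: [455.5, -161.8, 65.9]
ee_rot: [-179.9, -25.0, 8.2]
force: [1.6, -0.7, -0.0]
gripper_width: 39.4
gripper_force: 55.0
```

Call:
step_arm(plan=[-0.08,0,0.18,0,0,0,-0.08,0,0.18,0,0,0,0,0,0,0,0,0])

```text
time_s: 13.72
ee_pos: [455.4, -161.6, 61.9]
ee_rot: [-179.9, -25.0, 8.2]
force: [1.6, -2.0, 0.3]
gripper_width: 39.9
gripper_force: 55.0
```

Call:
step_arm(plan=[-0.08,0,0.18,0,0,0,-0.08,0,0.18,0,0,0,0,0,0,0,0,0])

```text
time_s: 13.97
ee_pos: [455.4, -161.5, 57.9]
ee_rot: [-179.9, -25.0, 8.1]
force: [2.3, -0.9, 0.3]
gripper_width: 39.8
gripper_force: 55.0
```

Call:
step_arm(plan=[-0.06,0,0.13,0,0,0,-0.06,0,0.13,0,0,0,0,0,0,0,0,0])

```text
time_s: 14.22
ee_pos: [455.6, -161.5, 55.3]
ee_rot: [-179.9, -25.0, 8.2]
force: [2.7, 0.2, 2.1]
gripper_width: 39.8
gripper_force: 55.0
```

Call:
step_arm(plan=[-0.06,0,0.13,0,0,0,-0.06,0,0.13,0,0,0,0,0,0,0,0,0])

```text
time_s: 14.47
ee_pos: [455.6, -161.4, 55.2]
ee_rot: [-180.0, -25.3, 8.2]
force: [-15.4, 1.4, 36.1]
gripper_width: 40.1
gripper_force: 55.0
```

It stopped at z = 55.2 with 36 N, where the expected home is 55.5. Unload, release, and look.

Call:
step_arm(plan=[0.09,0,-0.2,0,0,0,0,0,0,0,0,0])

```text
time_s: 14.63
ee_pos: [455.5, -161.5, 55.3]
ee_rot: [-179.9, -25.1, 8.2]
force: [-3.4, 0.7, 12.8]
gripper_width: 39.8
gripper_force: 55.0
```

Call:
step_arm(plan=[0,0,0,0,0,0,0,0,0,0,0,0,0,0,0,0,0,0,0,0,0,0,0,0,0,0,0,0,0,0], hand=6.0)

```text
time_s: 15.05
ee_pos: [455.2, -161.4, 54.2]
ee_rot: [-179.9, -25.0, 8.2]
force: [-0.4, -0.8, -0.6]
gripper_width: 59.7
gripper_force: 0.0
```

Call:
step_arm(plan=[0,0,-1,0,0,0,0,0,-2.5,0,0,0,0,0,-3,0,0,0,0,0,-3,0,0,0,0,0,-3,0,0,0])

```text
time_s: 15.47
ee_pos: [402.1, -169.0, 168.6]
ee_rot: [-179.9, -24.9, 8.2]
force: [0.5, 0.1, 0.6]
gripper_width: 60.1
gripper_force: 0.0
```

Call:
step_arm(plan=[0,0,-3,0,0,0,0,0,-3,0,0,0,0,0,-3,0,0,0,0,0,0,0,0,0,0,0,0,0,0,0])

```text
time_s: 15.88
ee_pos: [365.6, -175.4, 250.8]
ee_rot: [179.9, -25.2, 8.2]
force: [0.5, -0.6, -1.3]
gripper_width: 59.9
gripper_force: 0.0
```

Run:
```python
from h import *
s=sensors.state();print(s['time_s'],s['ee_pos'],s['force'])
S=grab('scene');flap(S);Wf=grab('wrist')
f=S
for pz in ([453.2,-161.6,18],):print(proj(f,pz))
x,y=proj(f,[453,-162,50]).astype(int)
A=cv2.resize(f['img'][y-30:y+30,x-30:x+30,::-1],(400,400),interpolation=cv2.INTER_CUBIC)
q=proj(Wf,[453,-162,60]);print(q)
x,y=np.clip(q.astype(int),100,[540,300]); B=cv2.resize(Wf['img'][y-100:y+100,x-100:x+100,::-1],(400,400),interpolation=cv2.INTER_CUBIC)
# predicted corners of the block top at home (z=74)
u=np.array([np.cos(.144),np.sin(.144)]);v=np.array([-u[1],u[0]])
for z in(74,18):
  for a,b in((45,20),(45,-20),(-45,-20),(-45,20)):
    P=[*(np.array([453.2,-161.6])+a*u+b*v),z]; print(z,a,b,'scene',np.round(proj(S,P),1),'wrist',np.round(proj(Wf,P),1))
cv2.imwrite('pics/p9.png',np.hstack([A,B])); print(x,y); cv2.imwrite('pics/w9.png',Wf['img'][...,::-1])
```

```text
15.8833 [ 365.56930603 -175.37980136  250.7922877 ] [ 0.51156487 -0.55209521 -1.2788104 ]
flap 0.64 [367. 197.] theta 0.05 3.951142189622752
flap 0.21 [433. 207.] theta 1.0 50.48644404343673
[289.22593554 190.74718456]
[320.89443477 173.03515602]
74 45 20 scene [295.  187.3] wrist [304.5 135.1]
74 45 -20 scene [283.6 188.3] wrist [336.6 135. ]
74 -45 -20 scene [282.  171.8] wrist [337.3 207.1]
74 -45 20 scene [292.9 170.9] wrist [304.  207.1]
18 45 20 scene [295.7 198.7] wrist [306.6 148.1]
18 45 -20 scene [284.6 199.7] wrist [334.5 148.1]
18 -45 -20 scene [283.  183.2] wrist [335.  210.8]
18 -45 20 scene [293.6 182.2] wrist [306.3 210.8]
320 173
```

View pics/p9.png

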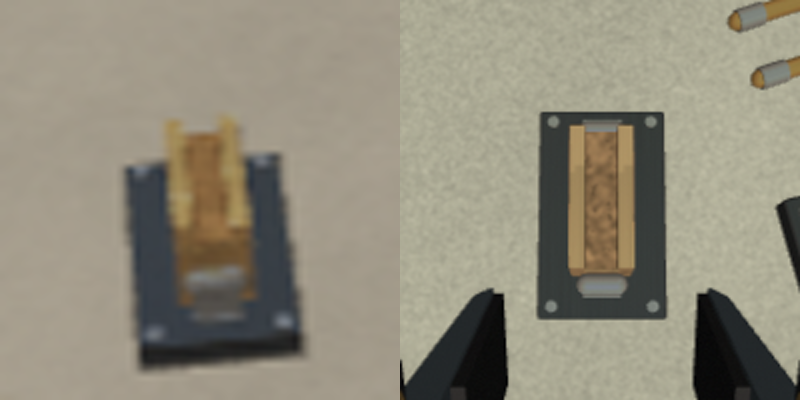

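In the wrist crop the block sits between the clips, its top edges exactly where predicted for home (px 304.5–337, rows 135–207). To be sure of the last millimetre, I press its middle from above with closed fingers. Contact is expected at TCP z = 88.

Run:
```python
from h import *
Q=pose(-81.8,0); rows([453.2,-161.6,130],Q,n=5)
```

```text
rows 5
[0.62, 0.01, 2.89, -0.0007, -0.087, -0.0001, 0.87, 0.01, 2.83, -0.0007, -0.087, -0.0001, 1.11, 0.01, 2.74, -0.0007, -0.087, -0.0001, 1.34, 0.01, 2.63, -0.0007, -0.087, -0.0001, 1.57, 0.0, 2.51, -0.0007, -0.087, -0.0001]
```

Call:
step_arm(plan=[0.62,0.01,2.9,0,-0.087,0,0.87,0.01,2.83,0,-0.087,0,1.1,0.01,2.75,0,-0.087,0,1.35,0.01,2.65,0,-0.087,0,1.55,0,2.5,0,-0.087,0], hand=0, newtons=20)

```text
time_s: 16.45
ee_pos: [454.3, -161.3, 128.9]
ee_rot: [-179.9, 0.2, 8.3]
force: [0.4, -0.5, 0.4]
gripper_width: 29.4
gripper_force: 0.0
```

Call:
step_arm(plan=[0,0,0,0,0,0,0,0,0,0,0,0,0,0,0,0,0,0,0,0,0,0,0,0,0,0,0,0,0,0])

```text
time_s: 16.87
ee_pos: [453.0, -162.6, 132.7]
ee_rot: [-180.0, -0.2, 8.1]
force: [0.7, -0.1, 0.0]
gripper_width: 0.6
gripper_force: 0.0
```

Call:
step_arm(plan=[0,0,1,0,0,0,0,0,1,0,0,0,0,0,1,0,0,0,0,0,0.6,0,0,0,0,0,0,0,0,0])

```text
time_s: 17.28
ee_pos: [452.6, -162.4, 95.5]
ee_rot: [-179.9, -0.1, 8.1]
force: [1.0, -0.0, -0.2]
gripper_width: 0.9
gripper_force: 0.0
```

Call:
step_arm(plan=[0,0,0.2,0,0,0,0,0,0.2,0,0,0,0,0,0,0,0,0])

```text
time_s: 17.53
ee_pos: [453.9, -162.4, 91.7]
ee_rot: [-180.0, -0.2, 8.2]
force: [0.1, -0.5, -0.7]
gripper_width: 0.5
gripper_force: 0.0
```

Call:
step_arm(plan=[0,0,0.15,0,0,0,0,0,0.15,0,0,0,0,0,0,0,0,0])

```text
time_s: 17.78
ee_pos: [453.8, -162.2, 88.2]
ee_rot: [-179.9, -0.1, 8.2]
force: [0.3, 0.4, -0.1]
gripper_width: 0.4
gripper_force: 0.0
```

Call:
step_arm(plan=[0,0,0.1,0,0,0,0,0,0.1,0,0,0,0,0,0,0,0,0])

```text
time_s: 18.03
ee_pos: [453.7, -162.2, 86.1]
ee_rot: [-179.9, -0.1, 8.2]
force: [-0.6, -0.1, -0.6]
gripper_width: 0.2
gripper_force: 0.0
```

Call:
step_arm(plan=[0,0,0.15,0,0,0,0,0,0.15,0,0,0,0,0,0,0,0,0])

```text
time_s: 18.28
ee_pos: [453.7, -162.2, 83.0]
ee_rot: [-179.9, -0.1, 8.2]
force: [1.0, -0.2, 0.2]
gripper_width: 0.8
gripper_force: 0.0
```

Call:
step_arm(plan=[0,0,0.15,0,0,0,0,0,0.15,0,0,0,0,0,0,0,0,0])

```text
time_s: 18.53
ee_pos: [453.7, -162.2, 80.1]
ee_rot: [-179.9, -0.1, 8.2]
force: [-0.4, -0.4, -1.2]
gripper_width: 0.5
gripper_force: 0.2
```

Call:
step_arm(plan=[0,0,0.15,0,0,0,0,0,0.15,0,0,0,0,0,0,0,0,0])

```text
time_s: 18.78
ee_pos: [453.8, -162.0, 77.1]
ee_rot: [-179.9, -0.1, 8.2]
force: [0.4, 2.1, -0.4]
gripper_width: 0.3
gripper_force: 0.8
```

Call:
step_arm(plan=[0,0,0.15,0,0,0,0,0,0.15,0,0,0,0,0,0,0,0,0])

```text
time_s: 19.03
ee_pos: [453.8, -162.0, 74.4]
ee_rot: [-179.9, -0.1, 8.2]
force: [-0.5, 3.1, 2.3]
gripper_width: 0.4
gripper_force: 3.7
```

Call:
step_arm(plan=[0,0,0.1,0,0,0,0,0,0.1,0,0,0,0,0,0,0,0,0])

```text
time_s: 19.28
ee_pos: [453.9, -161.9, 74.3]
ee_rot: [-179.9, -0.1, 8.2]
force: [-4.4, 4.1, 19.1]
gripper_width: 0.4
gripper_force: 10.6
```

It contacts the cork at 74.3, where 74 is expected fully home. One more millimetre of press, then I retract.

Call:
step_arm(plan=[0,0,0.1,0,0,0,0,0,0,0,0,0])

```text
time_s: 19.45
ee_pos: [453.9, -161.9, 74.3]
ee_rot: [-179.9, -0.2, 8.2]
force: [-6.5, 5.4, 26.5]
gripper_width: 0.6
gripper_force: 14.6
```

Call:
step_arm(plan=[0,0,-0.4,0,0,0,0,0,-0.8,0,0,0,0,0,-1.5,0,0,0,0,0,-3,0,0,0,0,0,-3,0,0,0])

```text
time_s: 19.87
ee_pos: [453.1, -162.6, 158.6]
ee_rot: [-179.9, 0.0, 8.2]
force: [0.2, -1.0, -0.0]
gripper_width: 0.7
gripper_force: 0.0
```

Call:
step_arm(plan=[-3,0,-3,0,0,0,-3,0,-2,0,0,0,0,0,0,0,0,0,0,0,0,0,0,0])

```text
time_s: 20.2
ee_pos: [394.7, -171.7, 209.0]
ee_rot: [179.9, -0.3, 8.1]
force: [-0.4, -0.2, 0.3]
gripper_width: 0.3
gripper_force: 0.0
```

Run:
```python
from h import *
s=sensors.state();print(s['time_s'],s['ee_pos'],s['force'],s['qvel'])
f=grab('wrist'); flap(grab('scene'))
g=cv2.cvtColor(f['img'],cv2.COLOR_RGB2HSV);H,S,V=[g[...,i].astype(int) for i in range(3)]
q=proj(f,[453.2,-161.6,74]);print(q)
u=np.array([np.cos(.144),np.sin(.144)]);v=np.array([-u[1],u[0]])
for a,b in((45,20),(45,-20),(-45,-20),(-45,20)): print(np.round(proj(f,[*(np.array([453.2,-161.6])+a*u+b*v),74]),1))
x,y=q.astype(int); m=((H<30)&(S>60)&(V>70)).astype(np.uint8); w=m*0; w[max(y-60,0):y+60,x-45:x+45]=1
c=max(cv2.findContours(m*w,cv2.RETR_EXTERNAL,cv2.CHAIN_APPROX_NONE)[0],key=cv2.contourArea);print(cv2.boundingRect(c),cv2.minAreaRect(c))
```

```text
20.2 [ 394.65714054 -171.65980191  208.99367815] [-0.37293256 -0.20938784  0.3439608 ] [ 0.99108157  2.86512142  0.32819693  0.39728699 -0.96471554  0.1899283 ]
flap 0.8 [369. 200.] theta 0.0 1.5592816652487602
[318.4030745  131.95396593]
[296.8  82.8]
[339.7  82.7]
[338.1 176.8]
[299.  176.9]
(297, 82, 43, 95) ((318.0, 129.0), (94.0, 42.0), 90.0)
```

The block's outline matches the predicted home outline to within a pixel, the flap is shut, and the hand is clear.

```bash
python3 -c "
from workcell import env
print(env.job_done())"
```

```text
the job is handed in; nothing more can be done
None
```

The job is handed in: the saddle block is pressed fully home on the smallest stud base (measured to within about a millimetre), the flap is shut, the hand is clear, and I saw no sign that the mallet, tuning slide or mouthpiece moved; the judge's verdict was not shown.

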